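Pry open the nest box and stack its nesting discs

TASK

The lid of the plywood insect nest box sits tight and has no handle: slip the scraper's blade into the notch in the front wall, lever the lid up with the blade (keep the fingers off box and lid until it is well up), swing it fully open, past upright, and lay the scraper down flat on the bench. Then lower the two drilled wooden discs over the post inside the box, the wide one first and the narrow one on top of it, each fully home; do not drop them. Leave the bottle, hexagonal block, tape roll and hammer where they are.

Things in the scene. Friction and masses are not known exactly. Their poses are not given: they have to be found in the camera images.
- nestbox: Plywood box fixed to the bench, 160 mm deep (x) by 170 wide (y), 80 high without lid. Origin: centre of its underside; x points from the front wall (with the notch) to the hinged back wall, z up. Walls 8, floor 6 mm thick. An upright wooden post, 20 mm diameter, stands in the centre; its top is 68 mm above the bench and tapers from 20 to 10 mm over the last 12 mm.
- lid: Flat plywood lid, 160 x 170 x 10 mm, flush with the box's outside, on its walls. Origin: on the hinge axis along the top of the back wall, in the plane of the lid's underside, 80 mm above the bench; the lid extends 160 mm along its own -x. Opens by turning positively about its y, from 0 (shut) to 1.85 rad (= tilt of its z). 0.18 kg; the stiff hinge (0.22 N m) stays where left.
- lid_edge (a point): Middle of the lid's front lower edge (the edge away from the hinge), on the lid; moves with it. The opposed back edge shows two steel hinge barrels.
- notch (a point): Centre of the notch's mouth, on the outside of the front wall: the notch is a slot 90 mm wide and 10 mm high right through the 8 mm wall, directly under the shut lid (70 to 80 mm above the bench). Axes as the box: the blade goes in along +x.
- post_foot (a point): Foot of the post, on its axis, at the level of the box's inner floor (6 mm above the bench).
- scraper: Scraper lying on the bench: wooden handle 110 mm long, 24 wide, 28 high; stiff flat steel blade 90 mm long, 36 wide, 3 thick, at mid-height of the handle; 200 mm overall, 0.14 kg. Origin: under the middle of the handle, on its underside; x points along the handle to the blade, z up. Centre of mass about 28 mm from the origin towards the blade.
- handle_mid (a point): Centre of the scraper's handle (14 mm above its origin).
- blade_tip (a point): Middle of the blade's front edge, at mid-thickness: 145 mm ahead of handle_mid along the scraper's x.
- wide_disc: The wide nesting disc: light wood, 64 mm outside diameter, 26 mm centre hole, 22 mm high, ring of small dark drill marks on top. Lies flat on the bench. Origin: centre of its underside. Goes on the post first, down to the box floor. About 60 g.
- narrow_disc: The narrow nesting disc: as the wide one but 48 mm outside diameter, 26 mm hole, 22 mm high. Origin: centre of its underside. Goes on top of the wide disc. About 40 g.
- tape_roll: Bystander: roll of paper masking tape lying flat, 88 mm outside diameter, 65 mm hole, 24 mm high. Origin: centre of its underside.
- bottle: Bystander: pale plastic bottle with a blue cap, 60 mm diameter, 170 mm high, standing. Origin: centre of its underside.
- hex_block: Bystander: hexagonal light-wood block with drilled top, about 69 mm across its corners, 110 mm high, standing. Origin: centre of its underside.
- hammer: Bystander: hammer, 260 mm long, lying along its x with the head to +x. Origin: under its middle.

How it is judged:
By the outcome, as a careful person would: the job done as asked, in the order asked, and still so for the second after the job is handed in, with the robot touching nothing.
It also fails if it takes over 72 s, if anything falls off the work surface, if the arm or the gripper's body presses on something with over 40 N, if the wrist force passes 120 N, or if a joint passes its speed limit or range.

ROBOT

A 6-joint arm with a two-finger parallel gripper is mounted at the origin on the work surface. World frame = base frame: x ahead of the robot, y to its left, z up, the work surface at z = 0. Lengths are in m, angles in rad, forces in N, time in s.
With the tool pointing down it reaches from about 0.4 to 0.825 m from the base axis. Payload 7 kg.
Tool frame: the origin (TCP) lies at the centre of the arm's flange, where the gripper is bolted on; the fingertips stand 178 mm ahead of it and the grasp point (between the pads) lies arm.tcp_to_grasp ahead of it (arm.tcp_to_grasp is the distance from the TCP to the grasp point, in m); z points along the fingers, y is the direction in which the jaws open and shut (so a half turn about z gives the same grasp; the last joint's range is limited). The gripper opens to 88 mm and grips with 3 to 60 N. Pads are 19 mm wide; open, the fingers measure 130 mm over their backs; the gripper's body (78 mm by 193 mm) begins 47 mm behind the grasp point.
Start: joints at [-0.95, 0.359, 0.012, 0, -1.224, -0.288], TCP at [0.22, -0.638, 0.405] pointing down, gripper open.
Joint ranges: [-3.07, 3.07], [-1.43, 2.12], [-1.02, 1.25], [-3.03, 1.67], [-3.05, -0], [-3.03, 3.03]. Speed limits (rad/s): [2.39, 2.39, 3.01, 3.14, 3.14, 3.14].

INTERFACE

Orientations are given as [roll, pitch, yaw] about the fixed x, y, z axes, in that order (R = Rz(yaw) Ry(pitch) Rx(roll)).
In Python, from station import arm gives the robot as it stands.
- The arm moves only by the tool move_arm, never from a script. Its argument "deltas" is a list of rows, each a list of 6 numbers: the shift along the world's x, y, z in mm, then the turn, a rotation vector about the world's x, y, z in degrees. In form: [[tx, ty, tz, ax, ay, az], ...]. A call has exactly 5 rows; each row shifts and turns the commanded pose from where the row before left it; what a row does not reach is not made up. A row lasts 1/12 s, in which the tool goes at most 41.7 mm and 7.16 degrees, less where a joint would pass 70% of its speed; a pose out of reach is approached as far as the arm can. A call with a gripper value outside its range is refused whole. "claw" is the closure in counts, from 0 (fully open) to 255 (shut), set as the call begins (left out, the last holds). The fingers move at their own pace and stop on an object; "squeeze" is the grip in N (left out, the last holds). Time passes only in rows, so rows that do not move let the fingers close, or fill a call up. It gives the time, the measured TCP pose, the force and the opening at its end, in the units of the state.
- arm.get_state(): the state, without advancing time (a new reading comes with each control period).
- arm.grab_frame(name): name is "side" or "top"; returns the picture (480x640x3 uint8, red, green, blue); there is no depth.
- arm.calibration(name): a dict with "intrinsics" (3x3 intrinsics, pixels), "T" (4x4, takes a point from camera to world coordinates). Camera axes: x right, y up, looking along -z (the intrinsics and any distortion apply to the point x, -y, -z); pixel columns grow to the right and rows downward; lengths in m; the calibration is good to about 2 mm. A picture is of the moment at which its call begins. calibration takes no time and is no camera call.
- arm.job_done(): hands the job in, once; it reports no verdict.
Trained networks look in the newest picture that a camera, given by its name, has taken for a name from the list of things; names that differ only in an ending like _2 or _b are one class to them, and where a whole thing is asked for, a point or a joint stands for the part that bears it (a point fixed in the world has none). Each returns a list of dicts, best first, with "score" (0 to 1); they miss things now and then, are a little off and sometimes report something else, mostly with a low value. They report only what shows in the picture. A call takes as long as a camera call.
- arm.spot_in(thing, camera): "xy" ([column, row] in pixels, amid what is visible of it).
- arm.masks_of(thing, camera): "pixels" (480x640 bool, what is visible of it) and "xy" ([column, row] in pixels, amid what is visible of it).
- arm.spot_point(thing, camera): "xy" ([column, row] in pixels: a listed point, or the origin of a listed thing).
The state is a dict: "t": time; "q": joint angles; "qd": joint speeds; "joint_efforts": joint torques, N m; "eef_pos": TCP position; "ee_rot": TCP orientation; "force": force on the tool from outside, world axes, zero at the start; "moment": the same for the moment, N m; "width": finger opening in m.
Only numpy, scipy, OpenCV 4.12 (cv2) and the standard library are available. Lean on these libraries where they do the work, as an engineer would, in place of code of your own. Each camera call takes 0.05 s, during which the arm holds its last target. There are 200 camera calls.

## Working session

There is one attempt and no reset: what is moved stays moved. The work goes in short steps, Python scripts to look and compute and a tool call to move; the robot and the scene stay as the last step left them, time stands still between calls to the robot, and variables do not carry over. Pictures are saved under pics/ and viewed, about 8 in all and at most 12, crops included, and the job is handed in when it is done.

Besides the shell and the picture viewer there is one more tool, called after "Emit:" as name(argument=value, ...) on one line, values as JSON. move_arm: Moves the arm, as the interface text tells. Its arguments: {"type":"object","properties":{"deltas":{"type":"array","items":{"type":"array","items":{"type":"number"}}},"claw":{"type":"number"},"squeeze":{"type":"number"}},"required":["deltas"]}

```bash
ls; mkdir -p pics
cat > h.py <<'E'
import numpy as np, cv2
from station import arm
def ray(cam,uv):
    c=arm.calibration(cam);K=np.array(c["intrinsics"]);T=np.array(c["T"])
    d=np.linalg.inv(K)@[uv[0],uv[1],1.];d=np.array([d[0],-d[1],-d[2]])
    return T[:3,3],T[:3,:3]@d
def atz(cam,uv,z):
    o,d=ray(cam,uv);return o+d*(z-o[2])/d[2]
def proj(cam,p):
    c=arm.calibration(cam);K=np.array(c["intrinsics"]);T=np.array(c["T"])
    q=np.linalg.inv(T)@np.r_[p,1];q=K@[q[0],-q[1],-q[2]];return q[:2]/q[2]
def snap(cam,name):
    f=arm.grab_frame(cam);cv2.imwrite(f"pics/{name}.png",f[:,:,::-1]);return f
E
python3 - <<'E'
from h import *
print(arm.tcp_to_grasp, {k:v for k,v in arm.get_state().items()})
a=snap("top","t0");b=snap("side","s0")
for c in("top","side"):
    k=arm.calibration(c);print(c,np.round(k["intrinsics"],1).tolist(),np.round(k["T"],3).tolist(),[x for x in k if x not in("intrinsics","T")])
Z=dict(lid_edge=.08,notch=.075,handle_mid=.014,blade_tip=.014,wide_disc=0,narrow_disc=0,nestbox=0,tape_roll=0,bottle=0,hex_block=0,hammer=0,lid=.08,scraper=0)
for n,z in Z.items():
    for c in("top","side"):
        r=arm.spot_point(n,c)
        print(n,c,[(np.round(x["xy"]).tolist(),round(x["score"],2),np.round(atz(c,x["xy"],z)[:2],3).tolist()) for x in r[:2]])
E
```

```text
pics
0.1593 {'t': 0.0, 'q': array([-9.49917456e-01,  3.59390064e-01,  1.10574781e-02, -3.65686189e-04,
       -1.22412847e+00, -2.88103937e-01]), 'qd': array([ 0.0008276 , -0.00123173,  0.00076168, -0.0008961 ,  0.00038823,
        0.00125553]), 'joint_efforts': array([-3.16729136e-03, -5.82723498e+01,  2.93035322e+01,  6.99691236e+00,
        6.65183121e-03, -1.39541976e-04]), 'eef_pos': array([ 0.22043607, -0.63777672,  0.40371699]), 'ee_rot': array([ 3.13989885e+00, -1.43456437e-04, -2.80894213e+00]), 'force': array([-0.06938477,  0.04421638,  0.36392508]), 'moment': array([ 0.02877284, -0.00427276,  0.01473788]), 'width': 0.08774125341873851}
top [[467.3, 0.0, 319.2], [0.0, 467.3, 249.9], [0.0, 0.0, 1.0]] [[-0.066, 0.975, -0.212, 0.372], [-0.998, -0.065, 0.013, -0.093], [-0.001, 0.212, 0.977, 1.075], [0.0, 0.0, 0.0, 1.0]] []
side [[597.7, 0.0, 320.0], [0.0, 597.7, 242.0], [0.0, 0.0, 1.0]] [[-0.958, 0.185, -0.217, 0.257], [-0.285, -0.605, 0.744, 0.986], [0.007, 0.775, 0.632, 1.002], [0.0, 0.0, 0.0, 1.0]] []
lid_edge top [([224.0, 268.0], 0.71, [0.563, 0.102])]
lid_edge side [([298
[... 884 characters left out ...]
0, 224.0], 0.72, [0.672, -0.063])]
tape_roll side []
bottle top [([261.0, 345.0], 0.57, [0.395, 0.038]), ([480.0, 237.0], 0.28, [0.612, -0.49])]
bottle side [([377.0, 316.0], 0.7, [0.399, 0.026])]
hex_block top [([269.0, 184.0], 0.85, [0.777, 0.005])]
hex_block side [([236.0, 271.0], 0.66, [0.767, -0.02])]
hammer top [([481.0, 236.0], 0.72, [0.613, -0.491])]
hammer side [([344.0, 179.0], 0.59, [0.616, -0.503]), ([277.0, 272.0], 0.58, [0.67, -0.048])]
lid top [([150.0, 262.0], 0.6, [0.585, 0.261])]
lid side [([263.0, 348.0], 0.57, [0.586, 0.258])]
scraper top [([363.0, 283.0], 0.62, [0.52, -0.202])]
scraper side [([352.0, 242.0], 0.76, [0.52, -0.218]), ([355.0, 238.0], 0.48, [0.516, -0.237])]
```

View pics/t0.png

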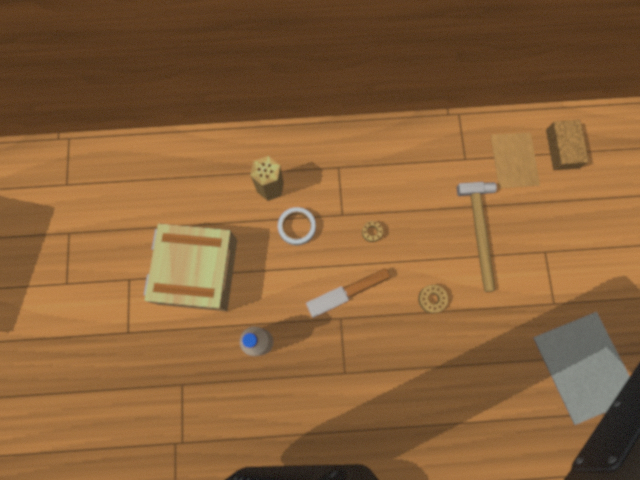

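View pics/s0.png

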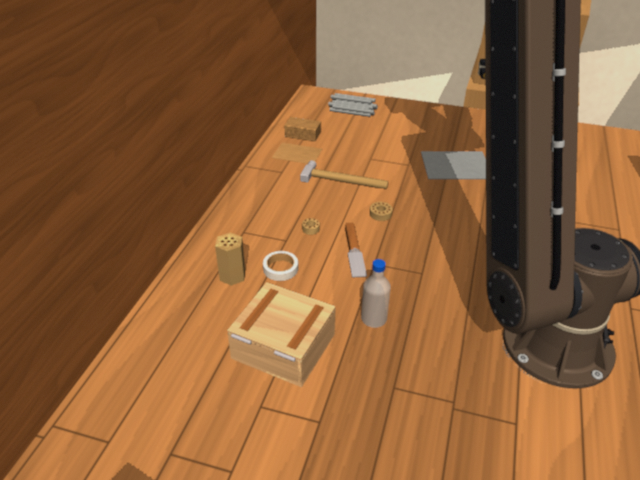

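The top view shows the box at about (190,266) with its hinge barrels on the left, so its x runs along world +y. The scraper lies from (312,308) at the blade to (392,271), the wide disc is at (434,298), the narrow one at (373,231), and the bottle at (255,340). I'll refine the poses by fitting silhouettes to the masks.

```bash
cat > fit.py <<'E'
from h import *
from scipy.optimize import minimize
def boxp(x0,x1,y0,y1,z0,z1): return np.array([[x,y,z] for x in(x0,x1) for y in(y0,y1) for z in(z0,z1)],float)
def cyl(r,h): a=np.linspace(0,2*np.pi,40);return np.vstack([np.c_[r*np.cos(a),r*np.sin(a),0*a+z] for z in(0,h)])
SH=dict(nestbox=[boxp(-.08,.08,-.085,.085,0,.09)],
 scraper=[boxp(-.055,.055,-.012,.012,0,.028),boxp(.055,.145,-.018,.018,.0125,.0155)],
 wide_disc=[cyl(.032,.022)],narrow_disc=[cyl(.024,.022)])
def sil(cam,parts,p):
    R=np.array([[np.cos(p[2]),-np.sin(p[2]),0],[np.sin(p[2]),np.cos(p[2]),0],[0,0,1]]);m=np.zeros((1920,2560),np.uint8)
    for P in parts:
        q=np.array([proj(cam,R@v+[p[0],p[1],0]) for v in P])
        cv2.fillConvexPoly(m,cv2.convexHull(np.int32(np.round(q*4+1.5))),1)
    return cv2.resize(m.astype(np.float32),(640,480),interpolation=cv2.INTER_AREA)
def fit(name,cam,masks,p0):
    def cost(v):
        c=0
        for k,m in masks.items():
            s=sil(k,SH[name],v*[.01,.01,.1]); c+=1-np.minimum(s,m).sum()/np.maximum(s,m).sum()
        return c
    r=minimize(cost,np.array(p0)/[.01,.01,.1],method="Nelder-Mead",options=dict(maxiter=120,initial_simplex=np.array(p0)/[.01,.01,.1]+np.array([[0,0,0],[1,0,0],[0,1,0],[0,0,1]])))
    return r.x*[.01,.01,.1],r.fun/len(masks)
def mask(name,cam):
    r=arm.masks_of(name,cam)
    return r[0]["pixels"].astype(np.float32) if r else None
E
python3 - <<'E'
from fit import *
P0=dict(nestbox=[.575,.175,1.5],scraper=[.51,-.215,2.0],wide_disc=[.468,-.35,0],narrow_disc=[.64,-.23,0])
for n in SH:
    M={c:mask(n,c) for c in("top","side")}
    if n=="nestbox":
        for c in M:
            l=mask("lid",c); 
            if l is not None: print(c,M[c].sum(),l.sum()); M[c]=np.maximum(M[c],l)
    M={c:m for c,m in M.items() if m is not None}
    for s in ([c] for c in M): 
        p,f=fit(n,0,{c:M[c] for c in s},P0[n]);print(n,s,np.round(p,4),round(f,3))
    p,f=fit(n,0,M,P0[n]);print(n,"both",np.round(p,4),round(f,3))
E
```

```text
top 6767.0 5862.0
side 7583.0 4848.0
nestbox ['top'] [0.5739 0.1778 1.4145] 0.022
nestbox ['side'] [0.573  0.176  1.4125] 0.013Traceback (most recent call last):
  File "<stdin>", line 12, in <module>
  File "fit.py", line 20, in fit
    r=minimize(cost,np.array(p0)/[.01,.01,.1],method="Nelder-Mead",options=dict(maxiter=120,initial_simplex=np.array(p0)/[.01,.01,.1]+np.array([[0,0,0],[1,0,0],[0,1,0],[0,0,1]])))
    res = _minimize_neldermead(fun, x0, args, callback, bounds=bounds,
                               **options)
    fxcc = func(xcc)
    fx = function(np.copy(x), *(wrapper_args + args))
  File "fit.py", line 18, in cost
    s=sil(k,SH[name],v*[.01,.01,.1]); c+=1-np.minimum(s,m).sum()/np.maximum(s,m).sum()
  File "fit.py", line 11, in sil
    q=np.array([proj(cam,R@v+[p[0],p[1],0]) for v in P])
                ~~~~^^^^^^^^^^^^^^^^^^^^^^^
  File "h.py", line 10, in proj
    c=arm.calibration(cam);K=np.array(c["intrinsics"]);T=np.array(c["T"])
ValueError: time passes only in moves, steps and waits
```

```bash
sed -i 's/^from station import arm/from station import arm\nimport functools\n@functools.cache\ndef cal(n): return arm.calibration(n)/; s/c=arm.calibration(cam)/c=cal(cam)/' h.py
python3 - <<'E'
from fit import *
P0=dict(scraper=[.51,-.215,2.0],wide_disc=[.468,-.35,0],narrow_disc=[.64,-.23,0])
for n in P0:
    M={c:mask(n,c) for c in("top","side")}
    M={c:m for c,m in M.items() if m is not None}
    for c in M: 
        p,f=fit(n,0,{c:M[c]},P0[n]);print(n,c,np.round(p,4),round(f,3))
E
```

```text
scraper top [ 0.5202 -0.2089  1.9527] 0.069
scraper side [ 0.5179 -0.2085  1.9486] 0.087
wide_disc side [ 0.4739 -0.3632  0.149 ] 0.206
narrow_disc top [ 0.6405 -0.2334  0.0586] 0.24
narrow_disc side [ 0.6383 -0.2376  0.0347] 0.063
```

The box is at (0.5735, 0.177) with yaw 1.4135, and the notch at (0.561, 0.098). The scraper is at (0.519, -0.209) with yaw 1.95. I'll grasp it near its centre of mass, at (0.5086, -0.183).

Emit:
move_arm(deltas=[[22, 35, -8, 0, 0, 7.1], [22, 35, -8, 0, 0, 7.1], [22, 35, -8, 0, 0, 7.1], [22, 35, -8, 0, 0, 7.1], [22, 35, -8, 0, 0, 7.1]], claw=0, squeeze=50)

```text
t: 2.32
eef_pos: [0.3298, -0.4632, 0.3649]
ee_rot: [-3.141, -0.0, -2.184]
force: [1.8, 0.6, 0.3]
width: 0.0877
```

Emit:
move_arm(deltas=[[22, 35, -8, 0, 0, 7.1], [22, 35, -8, 0, 0, 7.1], [22, 35, -8, 0, 0, 7.1], [22, 35, -8, 0, 0, 7.1], [22, 35, -8, 0, 0, 7.1]])

```text
t: 2.73
eef_pos: [0.4389, -0.2898, 0.3256]
ee_rot: [-3.141, -0.0, -1.563]
force: [0.8, 0.4, -0.2]
width: 0.0876
```

Emit:
move_arm(deltas=[[22, 35, -8, 0, 0, 7.1], [22, 35, -8, 0, 0, 7.1], [22, 35, -8, 0, 0, 7.1], [0, 0, 0, 0, 0, 0], [0, 0, 0, 0, 0, 0]])

```text
t: 3.15
eef_pos: [0.5045, -0.1858, 0.3013]
ee_rot: [3.141, 0.0, -1.194]
force: [-0.2, -0.6, -0.8]
width: 0.088
```

Emit:
move_arm(deltas=[[4, 3, -30, 0, 0, 0], [0, 0, -30, 0, 0, 0], [0, 0, -30, 0, 0, 0], [0, 0, -20, 0, 0, 0], [0, 0, -10, 0, 0, 0]])

```text
t: 3.57
eef_pos: [0.506, -0.1857, 0.1794]
ee_rot: [3.138, 0.001, -1.201]
force: [-0.3, 0.4, -0.1]
width: 0.0876
```

Emit:
move_arm(deltas=[[0, 0, 0, 0, 0, 0], [0, 0, 0, 0, 0, 0], [0, 0, 0, 0, 0, 0], [0, 0, 0, 0, 0, 0], [0, 0, 0, 0, 0, 0]], claw=255, squeeze=55)

```text
t: 3.98
eef_pos: [0.5078, -0.1848, 0.183]
ee_rot: [-3.14, -0.001, -1.198]
force: [-0.5, -0.1, -0.3]
width: 0.0598
```

Emit:
move_arm(deltas=[[0, 0, 0, 0, 0, 0], [0, 0, 0, 0, 0, 0], [0, 0, 0, 0, 0, 0], [0, 0, 0, 0, 0, 0], [0, 0, 0, 0, 0, 0]])

```text
t: 4.4
eef_pos: [0.5075, -0.1847, 0.1818]
ee_rot: [-3.141, -0.0, -1.198]
force: [2.1, 1.5, -0.6]
width: 0.0267
```

Emit:
move_arm(deltas=[[0, 0, 5, 0, 0, 0], [0, 0, 20, 0, 0, 0], [0, 0, 25, 0, 0, -6], [0, 0, 10, 0, 0, -6], [0, 0, 0, 0, 0, -6]])

```text
t: 4.82
eef_pos: [0.5084, -0.1848, 0.2448]
ee_rot: [-3.137, -0.001, -1.517]
force: [1.3, -0.0, -0.9]
width: 0.024
```

Emit:
move_arm(deltas=[[8, 35, 0, 0, 0, -6], [8, 35, 0, 0, 0, -6.5], [8, 35, 0, 0, 0, 0], [6, 33, 0, 0, 0, 0], [0, 0, 0, 0, 0, 0]])

```text
t: 5.23
eef_pos: [0.5388, -0.0425, 0.2423]
ee_rot: [-3.14, 0.001, -1.727]
force: [0.0, -0.6, -1.0]
width: 0.0234
```

Run:
```python
from fit import *
s=arm.get_state();print({k:np.round(s[k],4) for k in("t","eef_pos","ee_rot","force","moment","width")})
from scipy.spatial.transform import Rotation as Ro
R=Ro.from_euler("xyz",s["ee_rot"]).as_matrix();g=s["eef_pos"]+R[:,2]*arm.tcp_to_grasp
tip=g-R[:,0]*.117+R[:,2]*.008;print("grasp",g,"tip pred",tip)
ims=[snap(c,c+"1") for c in("side","top")]
for c in("side","top"):
    print(c,"pred",proj(c,tip).round(1))
    for n in("blade_tip","notch","handle_mid"): print(n,[(np.round(x["xy"],1),round(x["score"],2)) for x in arm.spot_point(n,c)[:2]])
def crop(f,c): 
    u,v=proj(c,tip).astype(int);return cv2.resize(f[max(0,v-80):max(0,v-80)+160,max(0,u-110):max(0,u-110)+200],None,fx=3,fy=3,interpolation=cv2.INTER_CUBIC)
cv2.imwrite("pics/c1s.png",crop(ims[0],"side")[:,:,::-1])
```

```text
{'t': np.float64(5.2333), 'eef_pos': array([ 0.5388, -0.0425,  0.2423]), 'ee_rot': array([-3.1399e+00,  8.0000e-04, -1.7267e+00]), 'force': array([ 0.0406, -0.6456, -0.9757]), 'moment': array([-0.0964,  0.0792, -0.0073]), 'width': np.float64(0.0234)}
grasp [ 0.53911107 -0.04240627  0.08299273] tip pred [0.55728835 0.07317937 0.07508404]
side pred [304.9 291.6]
blade_tip [(array([304.7, 295.5]), 0.67), (array([298.9, 296.8]), 0.17)]
notch [(array([301.3, 297.7]), 0.76)]
handle_mid [(array([335.8, 249.9]), 0.96)]
top pred [237.8 269.6]
blade_tip []
notch []
handle_mid [(array([302.1, 276. ]), 0.95)]
```

View pics/c1s.png

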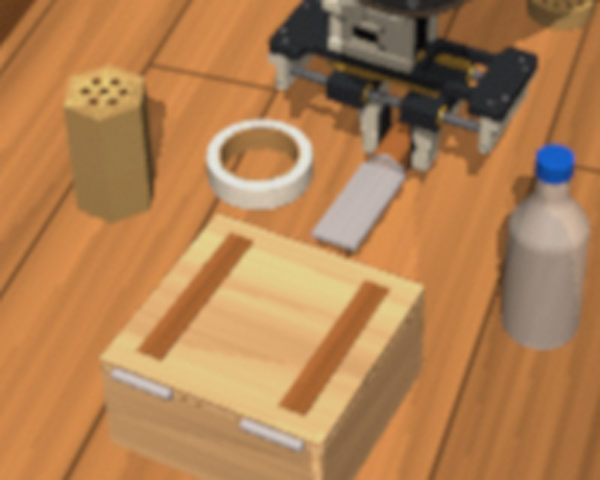

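The crop shows the blade tip at about (305,292), where the model puts it, on the notch line and clear of the bottle. I'll insert it in steps and watch the force.

Emit:
move_arm(deltas=[[1, 6, 0, 0, 0, 0], [1, 6, 0, 0, 0, 0], [1, 6, 0, 0, 0, 0], [1, 6, 0, 0, 0, 0], [1, 6, 0, 0, 0, 0]])

```text
t: 6.05
eef_pos: [0.5427, -0.016, 0.2418]
ee_rot: [-3.142, 0.0, -1.73]
force: [0.4, 0.1, -1.3]
width: 0.0236
```

Emit:
move_arm(deltas=[[0.5, 3, 0, 0, 0, 0], [0.5, 3, 0, 0, 0, 0], [0.5, 3, 0, 0, 0, 0], [0, 0, 0, 0, 0, 0], [0, 0, 0, 0, 0, 0]])

```text
t: 6.47
eef_pos: [0.544, -0.0076, 0.2417]
ee_rot: [3.142, -0.0, -1.73]
force: [-0.5, 0.4, -1.6]
width: 0.0238
```

No contact force, and the tip is about 10 mm past the mouth. I'll go in deeper, to about 40 mm.

Emit:
move_arm(deltas=[[1, 6, 0, 0, 0, 0], [1, 6, 0, 0, 0, 0], [1, 6, 0, 0, 0, 0], [1, 6, 0, 0, 0, 0], [0.5, 4, 0, 0, 0, 0]])

```text
t: 6.88
eef_pos: [0.5487, 0.0212, 0.2418]
ee_rot: [-3.141, 0.0, -1.73]
force: [-0.1, 0.8, -0.1]
width: 0.0234
```

Emit:
move_arm(deltas=[[0, 0, 0, 0, 0, 0], [0, 0, 0, 0, 0, 0], [0, 0, 0, 0, 0, 0], [0, 0, 0, 0, 0, 0], [0, 0, 0, 0, 0, 0]])

```text
t: 7.3
eef_pos: [0.5484, 0.0201, 0.2417]
ee_rot: [3.142, -0.0, -1.73]
force: [0.2, 0.0, -2.0]
width: 0.0236
```

Emit:
move_arm(deltas=[[-1.4, -8.7, -4.3, 2.96, -0.47, 0], [-1.3, -8.4, -4.9, 2.96, -0.47, 0], [-1.3, -8.1, -5.3, 2.96, -0.47, 0], [-1.3, -7.9, -5.6, 2.96, -0.47, 0], [0, 0, 0, 0, 0, 0]])

```text
t: 7.72
eef_pos: [0.5427, -0.0142, 0.2207]
ee_rot: [3.14, 0.212, -1.733]
force: [1.3, 0.0, -1.5]
width: 0.0237
```

Emit:
move_arm(deltas=[[-1.2, -7.5, -6.1, 2.96, -0.47, 0], [-1.1, -7.2, -6.5, 2.96, -0.47, 0], [-1.1, -7.0, -6.8, 2.96, -0.47, 0], [-1.0, -6.5, -7.2, 2.96, -0.47, 0], [0, 0, 0, 0, 0, 0]])

```text
t: 8.13
eef_pos: [0.5394, -0.0421, 0.1958]
ee_rot: [3.141, 0.421, -1.732]
force: [-0.5, 3.2, 5.5]
width: 0.0238
```

```bash
cat >> fit.py <<'E'
from scipy.spatial.transform import Rotation as Ro
BX=np.array([np.cos(1.4135),np.sin(1.4135),0]);BO=np.array([.5735,.177,0])
def st(dg=.117,dz=.0085):
    s=arm.get_state();R=Ro.from_euler("xyz",s["ee_rot"]).as_matrix();g=s["eef_pos"]+R[:,2]*arm.tcp_to_grasp
    tip=g-R[:,0]*dg+R[:,2]*dz
    L=lambda p:(round((p-BO)@BX,4),round(p[2],4))
    print("t",round(s["t"],2),"TCP",L(s["eef_pos"]),"g",L(g),"tip",L(tip),"pitch",round(np.degrees(np.arcsin(-R[2,0])),1),"F",s["force"].round(1),"M",s["moment"].round(2),"w",round(s["width"],4))
    print(" q",s["q"].round(2));return tip
def crop(f,c,p,hw=100,hh=80,k=3):
    u,v=proj(c,p).astype(int);a,b=max(0,v-hh),max(0,u-hw);print("crop origin",b,a)
    return cv2.resize(f[a:a+2*hh,b:b+2*hw],None,fx=k,fy=k,interpolation=cv2.INTER_CUBIC)[:,:,::-1]
E
python3 - <<'E'
from fit import *
t=st();f=snap("side","s2");cv2.imwrite("pics/c2.png",crop(f,"side",t))
E
```

```text
t 8.13 TCP (np.float64(-0.2217), np.float64(0.1958)) g (np.float64(-0.1565), np.float64(0.0504)) tip (np.float64(-0.0463), np.float64(0.0905)) pitch 24.1 F [-0.5  3.2  5.5] M [0.44 0.49 0.07] w 0.0238
 q [ 0.08  0.39 -0.31 -0.56 -0.85  0.14]
crop origin 192 223
```

View pics/c2.png

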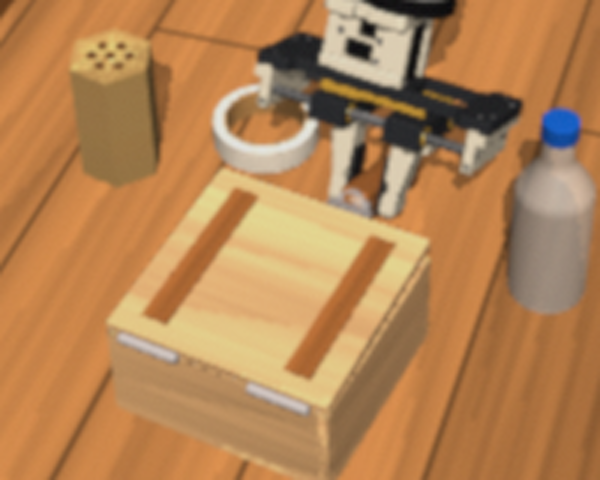

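The lid's front edge has started to rise: a wedge-shaped gap shows along the right side at about (425,260) in the crop. I'll follow the arc upward with the tip.

Emit:
move_arm(deltas=[[0, 0, 12, 0, 0, 0], [0.3, 2, 11, 0, 0, 0], [0.3, 2, 11, 0, 0, 0], [0.7, 4.6, 10.3, 0, 0, 0], [0.7, 4.6, 10.3, 0, 0, 0]])

```text
t: 8.6
eef_pos: [0.5407, -0.0275, 0.2512]
ee_rot: [3.141, 0.418, -1.729]
force: [0.5, -1.9, -3.5]
width: 0.0237
```

Emit:
move_arm(deltas=[[1, 6.4, 9.3, 0, 0, 0], [1, 6.4, 9.3, 0, 0, 0], [0, 0, 0, 0, 0, 0], [0, 0, 0, 0, 0, 0], [0, 0, 0, 0, 0, 0]])

```text
t: 9.02
eef_pos: [0.5428, -0.0146, 0.2683]
ee_rot: [3.141, 0.419, -1.73]
force: [0.0, 0.6, -1.3]
width: 0.0237
```

Run:
```python
from fit import *
t=st();f=snap("side","s3");cv2.imwrite("pics/c3.png",crop(f,"side",t))
```

```text
t 9.02 TCP (np.float64(-0.194), np.float64(0.2683)) g (np.float64(-0.1292), np.float64(0.1228)) tip (np.float64(-0.0189), np.float64(0.1626)) pitch 24.0 F [ 0.   0.6 -1.3] M [-1.54  0.34  0.07] w 0.0237
 q [ 0.14  0.28 -0.28 -0.5  -0.94 -0.01]
crop origin 185 207
```

View pics/c3.png

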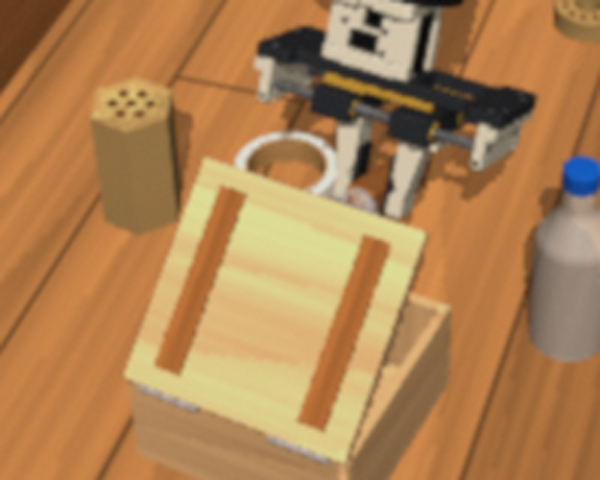

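The lid is about 40° up and following cleanly. I'll continue the arc past upright.

Emit:
move_arm(deltas=[[1.2, 7.9, 8, 0, 0, 0], [1.2, 7.9, 8, 0, 0, 0], [1.5, 9.2, 6.5, 0, 0, 0], [1.5, 9.2, 6.5, 0, 0, 0], [1.6, 10.1, 4.8, 0, 0, 0]])

```text
t: 9.48
eef_pos: [0.5499, 0.0303, 0.303]
ee_rot: [3.141, 0.419, -1.73]
force: [-0.1, -1.7, -2.0]
width: 0.0238
```

Emit:
move_arm(deltas=[[1.6, 10.1, 4.8, 0, 0, 0], [1.7, 10.9, 2.9, 0, 0, 0], [1.7, 10.9, 2.9, 0, 0, 0], [1.8, 11.1, 1, 0, 0, 0], [1.8, 11.1, 1, 0, 0, 0]])

```text
t: 9.9
eef_pos: [0.5586, 0.0847, 0.3149]
ee_rot: [3.141, 0.419, -1.73]
force: [0.0, -2.4, -1.8]
width: 0.0237
```

Emit:
move_arm(deltas=[[1.6, 9.9, -1, 0, 0, 0], [1.3, 8, -1, 0, 0, 0], [1, 6, -1, 0, 0, 0], [0.8, 5, -1, 0, 0, 0], [0, 0, 0, 0, 0, 0]])

```text
t: 10.32
eef_pos: [0.5632, 0.1132, 0.3102]
ee_rot: [3.14, 0.419, -1.73]
force: [-0.3, 0.0, -1.4]
width: 0.0234
```

Run:
```python
from fit import *
t=st()
```

```text
t 10.32 TCP (np.float64(-0.0646), np.float64(0.3102)) g (np.float64(0.0002), np.float64(0.1647)) tip (np.float64(0.1105), np.float64(0.2045)) pitch 24.0 F [-0.3  0.  -1.4] M [-1.5   0.32 -0.03] w 0.0234
 q [ 0.38  0.25 -0.22 -0.45 -0.92 -0.29]
```

Emit:
move_arm(deltas=[[0.4, 2.5, -0.5, 0, 0, 0], [0.4, 2.5, -0.5, 0, 0, 0], [0.3, 2, 0, 0, 0, 0], [0, 0, 0, 0, 0, 0], [0, 0, 0, 0, 0, 0]])

```text
t: 10.73
eef_pos: [0.5635, 0.1163, 0.3087]
ee_rot: [3.138, 0.413, -1.732]
force: [-1.8, -14.8, -1.6]
width: 0.0234
```

Run:
```python
from fit import *
t=st();f=snap("side","s4");cv2.imwrite("pics/c4.png",crop(f,"side",BO+[0,0,.12],110,100,2.5))
```

```text
t 10.73 TCP (np.float64(-0.0615), np.float64(0.3087)) g (np.float64(0.0025), np.float64(0.1628)) tip (np.float64(0.113), np.float64(0.202)) pitch 23.7 F [ -1.8 -14.8  -1.6] M [-6.02  0.92 -0.11] w 0.0234
 q [ 0.38  0.26 -0.23 -0.45 -0.92 -0.3 ]
crop origin 171 207
```

View pics/c4.png

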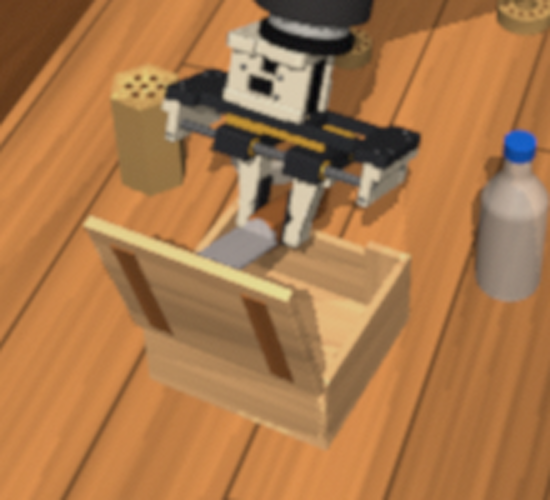

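The lid is at its stop, past upright, at 15 N of contact. I'll withdraw, level the scraper and lay it down at about (0.50, -0.15), which is free bench.

Emit:
move_arm(deltas=[[-4, -25, 5, 0, 0, 0], [-5, -25, 6, 0, 0, 0], [-5, -25, 6, -5.93, 0.94, 0], [-5, -25, 6, -5.93, 0.94, 0], [-5, -25, 6, -5.93, 0.94, 0]])

```text
t: 11.2
eef_pos: [0.5403, -0.0073, 0.3396]
ee_rot: [-3.14, 0.1, -1.732]
force: [-0.7, 0.0, -1.9]
width: 0.0235
```

Emit:
move_arm(deltas=[[-9, -35, -10, -5.7, 0.9, 0], [-10, -35, -15, 0, 0, 0], [-10, -35, -20, 0, 0, 0], [-10, -36, -20, 0, 0, 0], [0, 0, -20, 0, 0, 0]])

```text
t: 11.62
eef_pos: [0.4992, -0.1502, 0.2533]
ee_rot: [3.141, 0.003, -1.734]
force: [0.3, -0.3, -1.1]
width: 0.0236
```

Run:
```python
from fit import *
t=st();s=arm.get_state();print(s["eef_pos"],s["ee_rot"],t)
for c in("side","top"):
    f=snap(c,c+"5")
    print(proj(c,t),[(x["xy"],round(x["score"],2)) for x in arm.spot_point("blade_tip",c)[:2]])
    if c=="side": cv2.imwrite("pics/c5.png",crop(f,c,t,100,80,3))
```

```text
t 11.62 TCP (np.float64(-0.3348), np.float64(0.2533)) g (np.float64(-0.3343), np.float64(0.094)) tip (np.float64(-0.2173), np.float64(0.0859)) pitch 0.2 F [ 0.3 -0.3 -1.1] M [ 0.1   0.04 -0.02] w 0.0236
 q [ 0.08  0.26 -0.52 -0.   -0.79 -0.24]
[ 0.49916515 -0.15024257  0.25329725] [ 3.14137471  0.00342891 -1.73411705] [ 0.51824619 -0.03422653  0.08589942]
[334.78229003 261.01513714] [([335.1, 261.6], 0.72)]
crop origin 234 181
[287.85436558 283.4739094 ] []
```

View pics/c5.png

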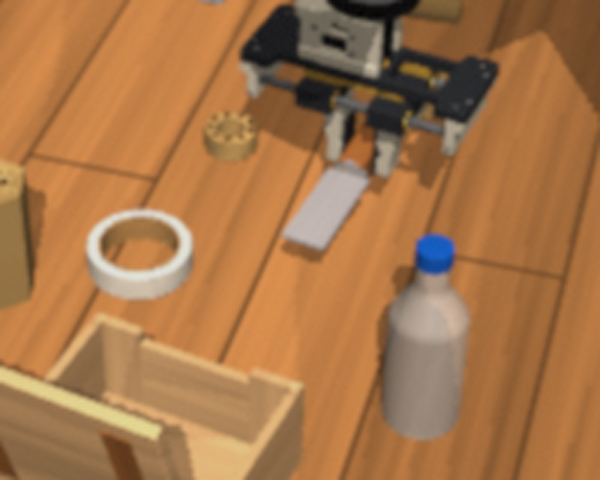

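The scraper hasn't slipped: the predicted tip at (335,261) matches the detected one. I'll set it down.

Emit:
move_arm(deltas=[[0, 0, -25, 0, 0, 0], [0, 0, -25, 0, 0, 0], [0, 0, -14, 0, 0, 0], [0, 0, -4, 0, 0, 0], [0, 0, -1.5, 0, 0, 0]])

```text
t: 12.23
eef_pos: [0.5023, -0.1452, 0.185]
ee_rot: [-3.141, 0.003, -1.728]
force: [-0.0, -0.2, -0.7]
width: 0.0235
```

Emit:
move_arm(deltas=[[0, 0, -1, 0, 0, 0], [0, 0, 0, 0, 0, 0], [0, 0, 0, 0, 0, 0], [0, 0, 0, 0, 0, 0], [0, 0, 0, 0, 0, 0]])

```text
t: 12.65
eef_pos: [0.5016, -0.1461, 0.1842]
ee_rot: [-3.14, 0.004, -1.73]
force: [-0.4, 0.5, -1.6]
width: 0.0237
```

Emit:
move_arm(deltas=[[0, 0, -1, 0, 0, 0], [0, 0, -0.7, 0, 0, 0], [0, 0, 0, 0, 0, 0], [0, 0, 0, 0, 0, 0], [0, 0, 0, 0, 0, 0]])

```text
t: 13.07
eef_pos: [0.5016, -0.1462, 0.1827]
ee_rot: [-3.14, 0.003, -1.73]
force: [-3.6, -0.3, 10.3]
width: 0.0235
```

Run:
```python
from fit import *
t=st();s=arm.get_state();print(s["eef_pos"])
```

```text
t 13.07 TCP (np.float64(-0.3305), np.float64(0.1827)) g (np.float64(-0.3299), np.float64(0.0234)) tip (np.float64(-0.2129), np.float64(0.0153)) pitch 0.2 F [-3.6 -0.3 10.3] M [0.63 1.05 0.08] w 0.0235
 q [ 0.09  0.37 -0.58 -0.01 -0.62 -0.25]
[ 0.50161735 -0.14619341  0.18274827]
```

The scraper is on the bench. Next I release it, rise clear and measure the discs and post.

Emit:
move_arm(deltas=[[0, 0, 0, 0, 0, 0], [0, 0, 0, 0, 0, 0], [0, 0, 0, 0, 0, 0], [0, 0, 0, 0, 0, 0], [0, 0, 0, 0, 0, 0]], claw=0)

```text
t: 13.48
eef_pos: [0.5014, -0.1461, 0.1817]
ee_rot: [3.142, 0.003, -1.73]
force: [-0.2, 0.3, -0.1]
width: 0.0512
```

Emit:
move_arm(deltas=[[0, 0, 10, 0, 0, 0], [0, 0, 25, 0, 0, 0], [0, 0, 30, 0, 0, 0], [0, 0, 30, 0, 0, 0], [0, 0, 30, 0, 0, 0]])

```text
t: 13.9
eef_pos: [0.501, -0.1461, 0.3088]
ee_rot: [-3.142, 0.003, -1.73]
force: [0.4, 0.1, -0.2]
width: 0.0838
```

Run:
```python
from fit import *
t=st()
for c in("side","top"):
    f=snap(c,c+"6")
    for n,z in(("wide_disc",0),("narrow_disc",0),("post_foot",.006),("scraper",0)):
        print(c,n,[(np.round(x["xy"],1),round(x["score"],2),atz(c,x["xy"],z)[:2].round(4)) for x in arm.spot_point(n,c)[:2]])
    if c=="top": cv2.imwrite("pics/c6.png",cv2.resize(f[210:330,150:470],None,fx=2.5,fy=2.5,interpolation=cv2.INTER_CUBIC)[:,:,::-1])
for n,p in(("wide_disc",[.47,-.357,0]),("narrow_disc",[.639,-.235,0])):
    for c in("side","top"):
        m=mask(n,c)
        if m is not None: 
            ys,xs=np.where(m>0);q,fu=fit(n,0,{c:m},p);print(n,c,m.sum(),q[:2].round(4),round(fu,2),"bbox",xs.min(),xs.max(),ys.min(),ys.max())
print("post top pred",proj("top",BO+[0,0,.068]),proj("side",BO+[0,0,.068]))
```

```text
t 13.9 TCP (np.float64(-0.3305), np.float64(0.3088)) g (np.float64(-0.33), np.float64(0.1495)) tip (np.float64(-0.213), np.float64(0.1414)) pitch 0.2 F [ 0.4  0.1 -0.2] M [-0.01 -0.07 -0.03] w 0.0838
 q [ 0.09  0.19 -0.45 -0.   -0.92 -0.25]
side wide_disc [(array([383.7, 215.1]), 0.44, array([ 0.4636, -0.3595]))]
side narrow_disc [(array([375.5, 317. ]), 0.62, array([0.4008, 0.0317])), (array([311.7, 228.9]), 0.47, array([ 0.6384, -0.2399]))]
side post_foot [(array([282.1, 342.6]), 0.9, array([0.5787, 0.1719])), (array([354.1, 256.8]), 0.65, array([ 0.4981, -0.1535]))]
side scraper [(array([356.4, 254.2]), 0.74, array([ 0.4964, -0.1722])), (array([298.9, 298.3]), 0.7, array([0.5883, 0.0251]))]
top wide_disc []
top narrow_disc []
top post_foot [(array([429.8, 299.7]), 0.61, array([ 0.4711, -0.3516]))]
top scraper [(array([353.2, 292.6]), 0.87, array([ 0.4997, -0.1786]))]
wide_disc top 565.0 [ 0.4731 -0.3574] 0.19 bbox 419 446 285 312
narrow_disc side 207.0 [ 0.6405 -0.2365] 0.23 bbox 303 318 219 233
narrow_disc top 142.0 [ 0.639 -0.235] 1.0 bbox 283 306 207 216
post top pred [190.72851279 266.00543218] [282.66418232 325.26434975]
```

View pics/c6.png

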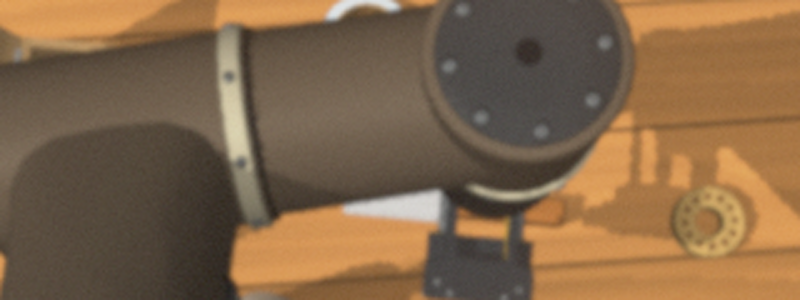

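The crop shows the wide disc at about full-frame pixel (434,298), which agrees with the fit at (0.4735, -0.3595). I'll pick it up with a shallow grip so the gripper body clears the box walls.

Emit:
move_arm(deltas=[[-4.6, -35.6, -5, 0, 0, 0], [-4.6, -35.6, -5, 0, 0, 0], [-4.6, -35.6, -5, 0, 0, 0], [-4.6, -35.6, -5, 0, 0, 0], [-4.6, -35.6, -10, 0, 0, 0]])

```text
t: 15.02
eef_pos: [0.4784, -0.3257, 0.2773]
ee_rot: [-3.14, 0.003, -1.729]
force: [1.2, -0.0, -0.1]
width: 0.0875
```

Emit:
move_arm(deltas=[[-4.6, -35.5, -15, 0, 0, 0], [0, 0, -20, 0, 0, 0], [0, 0, -5, 0, 0, 0], [0, 0, 0, 0, 0, 0], [0, 0, 0, 0, 0, 0]])

```text
t: 15.43
eef_pos: [0.474, -0.3591, 0.2369]
ee_rot: [3.141, 0.003, -1.729]
force: [-0.1, 0.2, 0.2]
width: 0.0879
```

Run:
```python
from fit import *
t=st();s=arm.get_state();print(s["eef_pos"],s["ee_rot"])
f=snap("side","s7");cv2.imwrite("pics/c7.png",crop(f,"side",np.array([.4735,-.3595,.02]),60,60,5))
for n,p in(("wide_disc",[.4735,-.3595,0]),):
    m=mask(n,"side")
    if m is not None: print(m.sum(),fit(n,0,{"side":m},p))
```

```text
t 15.43 TCP (np.float64(-0.5451), np.float64(0.2369)) g (np.float64(-0.5445), np.float64(0.0776)) tip (np.float64(-0.4275), np.float64(0.0695)) pitch 0.2 F [-0.1  0.2  0.2] M [0.03 0.05 0.04] w 0.0879
 q [-0.32  0.39 -0.37 -0.   -0.81  0.17]
[ 0.4740128  -0.3590845   0.23694406] [ 3.14094614  0.00333598 -1.72929461]
crop origin 320 148
371.0 (array([ 0.47242464, -0.36277657,  0.044377  ]), np.float64(0.06581234931945801))
```

View pics/c7.png

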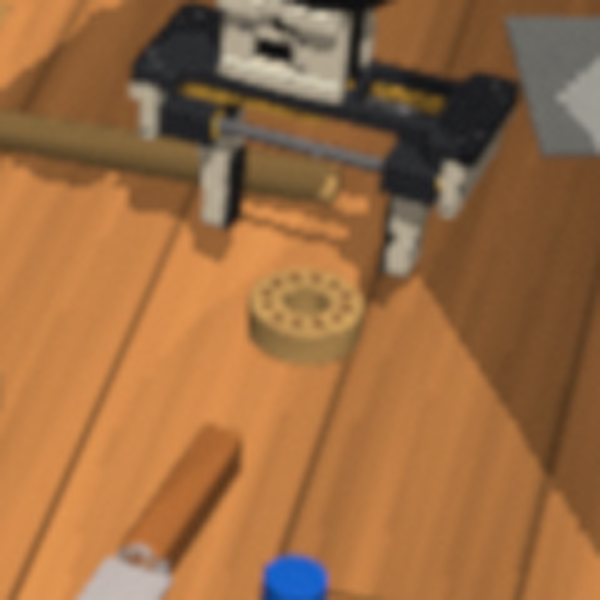

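The disc sits between the fingers, and the close fit gives (0.4724, -0.3628). I'll shift slightly, descend and grip.

Emit:
move_arm(deltas=[[-1.5, -3, -15, 0, 0, 0], [0, 0, -15, 0, 0, 0], [0, 0, -12, 0, 0, 0], [0, 0, -5, 0, 0, 0], [0, 0, 0, 0, 0, 0]])

```text
t: 15.95
eef_pos: [0.4725, -0.3618, 0.1897]
ee_rot: [3.141, 0.004, -1.729]
force: [-0.4, 0.1, -0.4]
width: 0.0875
```

Emit:
move_arm(deltas=[[0, 0, 0, 0, 0, 0], [0, 0, 0, 0, 0, 0], [0, 0, 0, 0, 0, 0], [0, 0, 0, 0, 0, 0], [0, 0, 0, 0, 0, 0]], claw=255, squeeze=20)

```text
t: 16.37
eef_pos: [0.4724, -0.3626, 0.1905]
ee_rot: [-3.141, 0.003, -1.73]
force: [-0.4, 1.6, 4.9]
width: 0.0627
```

Emit:
move_arm(deltas=[[0, 0, 0, 0, 0, 0], [0, 0, 0, 0, 0, 0], [0, 0, 5, 0, 0, 0], [0, 0, 20, 0, 0, 0], [0, 0, 30, 0, 0, 0]])

```text
t: 16.78
eef_pos: [0.4711, -0.3621, 0.2428]
ee_rot: [3.136, 0.005, -1.731]
force: [0.4, -0.9, 0.1]
width: 0.0629
```

Emit:
move_arm(deltas=[[6.8, 35.9, 15, 0, 0, 0], [6.8, 35.9, 15, 0, 0, 0], [6.8, 35.9, 15, 0, 0, 0], [6.8, 35.9, 15, 0, 0, 0], [6.8, 35.9, 15, 0, 0, 0]])

```text
t: 17.2
eef_pos: [0.506, -0.1816, 0.3207]
ee_rot: [-3.141, 0.003, -1.731]
force: [1.3, -0.3, -1.0]
width: 0.0632
```

Emit:
move_arm(deltas=[[6.8, 35.9, 12, 0, 0, 0], [6.8, 35.9, 0, 0, 0, 0], [6.8, 35.9, 0, 0, 0, 0], [6.8, 35.9, 0, 0, 0, 0], [6.8, 35.9, 0, 0, 0, 0]])

```text
t: 17.62
eef_pos: [0.54, -0.0019, 0.3323]
ee_rot: [-3.141, 0.004, -1.73]
force: [0.2, -0.5, -0.7]
width: 0.0631
```

Emit:
move_arm(deltas=[[6.8, 35.9, 0, 0, 0, 0], [6.8, 35.9, 0, 0, 0, 0], [6.8, 35.9, 0, 0, 0, 0], [6.8, 35.9, 0, 0, 0, 0], [6.8, 35.9, 0, 0, 0, 0]])

```text
t: 18.03
eef_pos: [0.5741, 0.1776, 0.332]
ee_rot: [-3.141, 0.003, -1.73]
force: [0.0, -0.5, -0.3]
width: 0.063
```

Emit:
move_arm(deltas=[[0, 0, 0, 0, 0, 0], [0, 0, 0, 0, 0, 0], [0, 0, 0, 0, 0, 0], [0, 0, 0, 0, 0, 0], [0, 0, 0, 0, 0, 0]])

```text
t: 18.45
eef_pos: [0.5741, 0.1748, 0.332]
ee_rot: [-3.141, 0.003, -1.731]
force: [-0.3, 0.3, 0.0]
width: 0.0631
```

Run:
```python
from fit import *
t=st();s=arm.get_state();print(s["eef_pos"],s["ee_rot"])
h=s["eef_pos"][2]-.190
f=snap("side","s8");cv2.imwrite("pics/c8.png",crop(f,"side",BO+[0,0,.11],75,75,5))
r=arm.masks_of("wide_disc","side");print([(x["xy"],round(x["score"],2),x["pixels"].sum()) for x in r[:3]])
print("pred disc top centre",proj("side",np.r_[s["eef_pos"][:2],h+.022]),"bottom",proj("side",np.r_[s["eef_pos"][:2],h]))
print("post top",proj("side",BO+[0,0,.068]),"foot",proj("side",BO+[0,0,.006]))
print([(x["xy"],x["score"],atz("side",x["xy"],.006)) for x in arm.spot_point("post_foot","side")[:2]])
SH["wide_disc"]=[cyl(.032,.022)+[0,0,h]]
for x in r[:1]: print(fit("wide_disc",0,{"side":x["pixels"].astype(np.float32)},[*s["eef_pos"][:2],0]))
```

```text
t 18.45 TCP (np.float64(-0.0021), np.float64(0.332)) g (np.float64(-0.0016), np.float64(0.1727)) tip (np.float64(0.1154), np.float64(0.1646)) pitch 0.2 F [-0.3  0.3  0. ] M [-0.01  0.1   0.  ] w 0.0631
 q [ 0.62  0.29 -0.26 -0.   -1.02 -0.78]
[0.57410493 0.17476007 0.33195686] [-3.14148272  0.00338492 -1.73141326]
crop origin 206 236
[]
pred disc top centre [281.18906106 291.66466582] bottom [281.55953063 299.47082111]
post top [282.66418232 325.26434975] foot [283.59619621 344.82690601]
[([280.7, 344.6], 0.94, array([0.57974192, 0.17822249, 0.006     ]))]
```

View pics/c8.png

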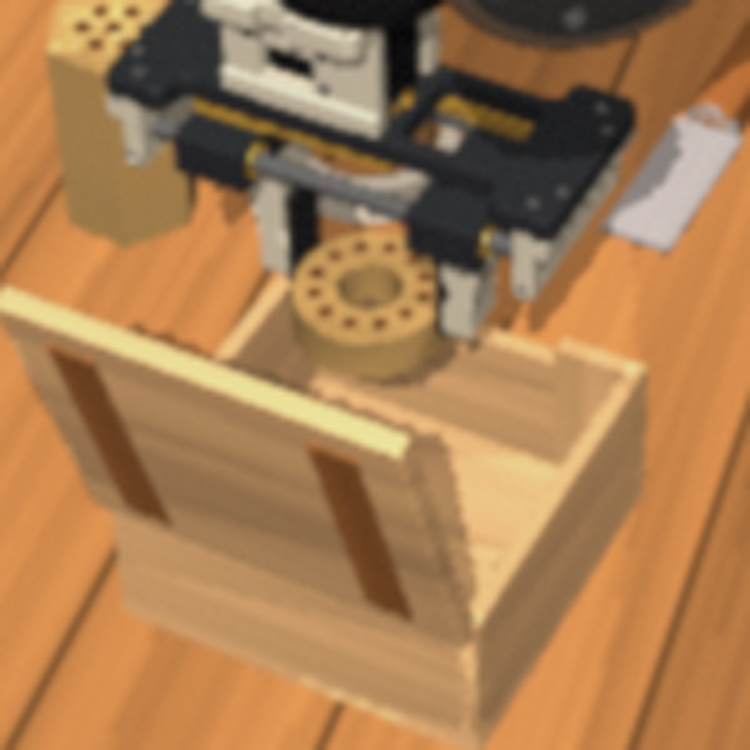

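The disc is held level over the open box, with the hole at about (280.2,293). The lid hides the post from this camera, so I'll compare disc and box in the same camera, refining the disc outline numerically.

Run:
```python
from fit import *
s=arm.get_state();p=s["eef_pos"];h=p[2]-.190
f=cv2.imread("pics/s8.png").astype(int);hsv=cv2.cvtColor(f.astype(np.uint8),cv2.COLOR_BGR2HSV)
c=proj("side",np.r_[p[:2],h+.022])
print("atz hole",atz("side",[280.2,293.0],h+.022),"outline",atz("side",[279.4,293.4],h+.022),"TCP",p)
# compare with predicted outline ellipse extents of top face + hole
for r,z in((.032,h+.022),(.013,h+.022),(.032,h)):
    q=np.array([proj("side",p*[1,1,0]+[r*np.cos(a),r*np.sin(a),z]) for a in np.linspace(0,6.28,60)])
    q=(q-[206,236]+.5)*5; print(r,q.min(0).round(),q.max(0).round())
```

```text
atz hole [0.57468404 0.17906275 0.16405384] outline [0.5758334  0.18061395 0.16405384] TCP [0.57423613 0.17501442 0.33205384]
0.032 [298. 227.] [457. 338.]
0.013 [346. 259.] [410. 304.]
0.032 [301. 266.] [458. 377.]
```

Emit:
move_arm(deltas=[[-1.5, 0, -20, 0, 0, 0], [0, 0, -20, 0, 0, 0], [0, 0, -20, 0, 0, 0], [0, 0, -8, 0, 0, 0], [0, 0, -4, 0, 0, 0]])

```text
t: 19.02
eef_pos: [0.5724, 0.1753, 0.2585]
ee_rot: [3.14, 0.002, -1.731]
force: [0.1, -0.6, -0.7]
width: 0.0631
```

Emit:
move_arm(deltas=[[0, 0, -3, 0, 0, 0], [0, 0, -3, 0, 0, 0], [0, 0, -3, 0, 0, 0], [0, 0, -3, 0, 0, 0], [0, 0, 0, 0, 0, 0]])

```text
t: 19.43
eef_pos: [0.5727, 0.1759, 0.2477]
ee_rot: [-3.141, 0.003, -1.73]
force: [0.4, -0.9, -0.5]
width: 0.0631
```

```bash
python3 -c "
from fit import *
st();print(arm.get_state()['eef_pos'])"
```

```text
t 19.43 TCP (np.float64(-0.0012), np.float64(0.2477)) g (np.float64(-0.0007), np.float64(0.0884)) tip (np.float64(0.1164), np.float64(0.0803)) pitch 0.2 F [ 0.4 -0.9 -0.5] M [-0.07  0.1  -0.06] w 0.0631
 q [ 0.62  0.38 -0.35 -0.   -0.84 -0.78]
[0.57270647 0.17587985 0.24769935]
```

The hole is over the taper with no contact force. I'll continue down.

Emit:
move_arm(deltas=[[0, 0, -5, 0, 0, 0], [0, 0, -8, 0, 0, 0], [0, 0, -8, 0, 0, 0], [0, 0, -8, 0, 0, 0], [0, 0, -5, 0, 0, 0]])

```text
t: 19.85
eef_pos: [0.5724, 0.1755, 0.2123]
ee_rot: [3.141, 0.002, -1.73]
force: [-0.3, -3.2, 1.1]
width: 0.0632
```

Emit:
move_arm(deltas=[[0, 0, -5, 0, 0, 0], [0, 0, -5, 0, 0, 0], [0, 0, -3, 0, 0, 0], [0, 0, -1.5, 0, 0, 0], [0, 0, 0, 0, 0, 0]])

```text
t: 20.27
eef_pos: [0.5726, 0.1755, 0.1986]
ee_rot: [3.141, 0.002, -1.73]
force: [0.3, -6.2, 0.9]
width: 0.0632
```

Emit:
move_arm(deltas=[[0, 0, -1, 0, 0, 0], [0, 0, 0, 0, 0, 0], [0, 0, 0, 0, 0, 0], [0, 0, 0, 0, 0, 0], [0, 0, 0, 0, 0, 0]])

```text
t: 20.68
eef_pos: [0.5726, 0.1755, 0.198]
ee_rot: [3.141, 0.003, -1.73]
force: [0.0, -5.2, 0.9]
width: 0.0628
```

There's light lateral contact (5 N along -y), so I'll ease 1 mm that way and finish lowering.

Emit:
move_arm(deltas=[[0, -1, 0, 0, 0, 0], [0, 0, -1, 0, 0, 0], [0, 0, 0, 0, 0, 0], [0, 0, 0, 0, 0, 0], [0, 0, 0, 0, 0, 0]])

```text
t: 21.1
eef_pos: [0.5729, 0.1751, 0.1972]
ee_rot: [-3.141, 0.004, -1.73]
force: [-0.2, -1.7, -1.1]
width: 0.0631
```

Emit:
move_arm(deltas=[[0, 0, -1, 0, 0, 0], [0, 0, 0, 0, 0, 0], [0, 0, 0, 0, 0, 0], [0, 0, 0, 0, 0, 0], [0, 0, 0, 0, 0, 0]])

```text
t: 21.52
eef_pos: [0.5729, 0.1751, 0.1965]
ee_rot: [-3.141, 0.004, -1.73]
force: [-0.6, -0.1, 3.0]
width: 0.0634
```

Floor contact (3 N) at the expected height. I'll release with a partial opening and rise.

Emit:
move_arm(deltas=[[0, 0, -0.3, 0, 0, 0], [0, 0, 0, 0, 0, 0], [0, 0, 0, 0, 0, 0], [0, 0, 0, 0, 0, 0], [0, 0, 0, 0, 0, 0]], claw=30)

```text
t: 21.93
eef_pos: [0.5727, 0.1749, 0.1958]
ee_rot: [3.142, 0.003, -1.73]
force: [-0.2, -0.1, 0.2]
width: 0.0774
```

Emit:
move_arm(deltas=[[0, 0, 8, 0, 0, 0], [0, 0, 20, 0, 0, 0], [0, 0, 30, 0, 0, 0], [0, 0, 35, 0, 0, 0], [0, 0, 35, 0, 0, 0]])

```text
t: 22.35
eef_pos: [0.5725, 0.1747, 0.3256]
ee_rot: [3.141, 0.003, -1.73]
force: [0.5, -0.0, 0.5]
width: 0.0772
```

Emit:
move_arm(deltas=[[6, -38, 0, 0, 0, 0], [6, -38, 0, 0, 0, 0], [6, -38, 0, 0, 0, 0], [6, -38, 0, 0, 0, 0], [6, -38, 0, 0, 0, 0]])

```text
t: 22.77
eef_pos: [0.6026, -0.0167, 0.325]
ee_rot: [-3.14, 0.004, -1.729]
force: [1.4, -0.1, 0.5]
width: 0.0773
```

Emit:
move_arm(deltas=[[6, -38, -10, 0, 0, 0], [6, -38, -15, 0, 0, 0], [6, -38, -15, 0, 0, 0], [6, -38, -15, 0, 0, 0], [6, -38, -15, 0, 0, 0]], claw=0)

```text
t: 23.18
eef_pos: [0.6328, -0.207, 0.2541]
ee_rot: [-3.141, 0.003, -1.73]
force: [0.8, 0.1, 0.2]
width: 0.0879
```

Run:
```python
from fit import *
st();print(arm.get_state()["eef_pos"])
n="narrow_disc"
for c in("side","top"):
    f=snap(c,c+"9")
    for x in arm.masks_of(n,c)[:2]: print(c,x["xy"],round(x["score"],2),x["pixels"].sum(),*fit(n,0,{c:x["pixels"].astype(np.float32)},[.639,-.235,0]))
a=cv2.imread("pics/top9.png")[205:325,130:290];b=cv2.imread("pics/side9.png")[180:300,230:390]
cv2.imwrite("pics/c9.png",cv2.resize(np.hstack([a,b]),None,fx=2.5,fy=2.5,interpolation=cv2.INTER_CUBIC))
print(proj("top",BO+[0,0,.068]),proj("top",BO+[0,0,.028]))
```

```text
t 23.18 TCP (np.float64(-0.3699), np.float64(0.2541)) g (np.float64(-0.3694), np.float64(0.0948)) tip (np.float64(-0.2524), np.float64(0.0867)) pitch 0.2 F [0.8 0.1 0.2] M [0.09 0.01 0.02] w 0.0879
 q [-0.02  0.47 -0.19 -0.   -0.92 -0.13]
[ 0.63279983 -0.20697678  0.25414177]
side [313.1, 226.1] 0.63 251 [ 0.63842523 -0.2341814   0.08525205] 0.08325690031051636
side [254.0, 330.9] 0.55 2998 [ 0.639 -0.235  0.   ] 1.0
top [365.8, 238.8] 0.61 95 [ 0.63676776 -0.22642963 -0.03886764] 0.7461589574813843
[190.72851279 266.00543218] [195.47389272 269.1478522 ]
```

View pics/c9.png

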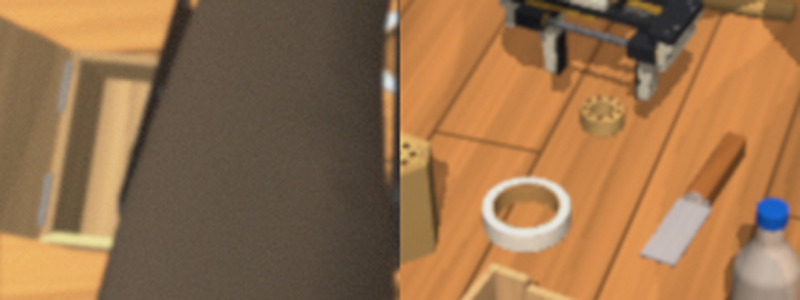

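The narrow disc is at about (0.639, -0.2355). The scraper lies flat and the bystanders are untouched. Picking it up.

Emit:
move_arm(deltas=[[6, -28.5, 0, 0, 0, 0], [0, 0, -25, 0, 0, 0], [0, 0, -25, 0, 0, 0], [0, 0, -15, 0, 0, 0], [0, 0, -4, 0, 0, 0]])

```text
t: 23.8
eef_pos: [0.638, -0.2322, 0.1832]
ee_rot: [3.139, 0.004, -1.729]
force: [-0.9, 0.5, -0.5]
width: 0.0876
```

Emit:
move_arm(deltas=[[0, 0, 0, 0, 0, 0], [0, 0, 0, 0, 0, 0], [0, 0, 0, 0, 0, 0], [0, 0, 0, 0, 0, 0], [0, 0, 0, 0, 0, 0]])

```text
t: 24.22
eef_pos: [0.6392, -0.2334, 0.1863]
ee_rot: [-3.139, 0.003, -1.73]
force: [-0.0, 0.1, -0.2]
width: 0.0875
```

Emit:
move_arm(deltas=[[0, 0, 0, 0, 0, 0], [0, 0, 0, 0, 0, 0], [0, 0, 0, 0, 0, 0], [0, 0, 0, 0, 0, 0], [0, 0, 0, 0, 0, 0]], claw=255, squeeze=20)

```text
t: 24.63
eef_pos: [0.6387, -0.2337, 0.185]
ee_rot: [-3.141, 0.003, -1.73]
force: [0.1, 1.0, -0.3]
width: 0.0601
```

Emit:
move_arm(deltas=[[0, 0, 0, 0, 0, 0], [0, 0, 0, 0, 0, 0], [0, 0, 0, 0, 0, 0], [0, 0, 5, 0, 0, 0], [0, 0, 20, 0, 0, 0]])

```text
t: 25.05
eef_pos: [0.6374, -0.2334, 0.2071]
ee_rot: [3.136, 0.004, -1.731]
force: [0.6, 0.2, -0.1]
width: 0.0476
```

Emit:
move_arm(deltas=[[0, 0, 30, 0, 0, 0], [-5.3, 33.8, 25, 0, 0, 0], [-5.3, 33.8, 25, 0, 0, 0], [-5.3, 33.8, 20, 0, 0, 0], [-5.3, 33.8, 20, 0, 0, 0]])

```text
t: 25.47
eef_pos: [0.6172, -0.0985, 0.3308]
ee_rot: [-3.141, 0.004, -1.731]
force: [1.2, 0.4, -0.8]
width: 0.0475
```

Emit:
move_arm(deltas=[[-5.3, 33.8, 0, 0, 0, 0], [-5.3, 33.8, 0, 0, 0, 0], [-5.3, 33.8, 0, 0, 0, 0], [-5.3, 33.8, 0, 0, 0, 0], [-5.3, 33.8, 0, 0, 0, 0]])

```text
t: 25.88
eef_pos: [0.5906, 0.071, 0.3298]
ee_rot: [-3.141, 0.004, -1.73]
force: [1.0, 0.7, -0.8]
width: 0.0472
```

Emit:
move_arm(deltas=[[-5.3, 33.8, 0, 0, 0, 0], [-5.3, 33.8, 0, 0, 0, 0], [-5.3, 33.8, 0, 0, 0, 0], [0, 0, 0, 0, 0, 0], [0, 0, 0, 0, 0, 0]])

```text
t: 26.3
eef_pos: [0.5749, 0.1727, 0.3295]
ee_rot: [-3.141, 0.004, -1.727]
force: [0.5, -0.6, 0.6]
width: 0.0473
```

Run:
```python
from fit import *
st();s=arm.get_state();p=s["eef_pos"];h=p[2]-.185;print(p)
f=snap("side","s10");cv2.imwrite("pics/c10.png",crop(f,"side",np.r_[p[:2],h+.011],40,40,8))
c=proj("side",np.r_[p[:2],h+.011]).astype(int)-40
for r,z in((.024,h+.022),(.013,h+.022),(.024,h)):
    q=np.array([proj("side",p*[1,1,0]+[r*np.cos(a),r*np.sin(a),z]) for a in np.linspace(0,6.28,60)])
    q=(q-c+.5)*8; print(r,q.min(0).round(),q.max(0).round())
```

```text
t 26.3 TCP (np.float64(-0.004), np.float64(0.3295)) g (np.float64(-0.0034), np.float64(0.1702)) tip (np.float64(0.1136), np.float64(0.1621)) pitch 0.2 F [ 0.5 -0.6  0.6] M [0.02 0.15 0.02] w 0.0473
 q [ 0.62  0.29 -0.26 -0.   -1.01 -0.77]
[0.57487797 0.17273491 0.32946687]
crop origin 241 253
0.024 [229. 235.] [420. 367.]
0.013 [273. 265.] [377. 336.]
0.024 [233. 297.] [422. 430.]
```

View pics/c10.png

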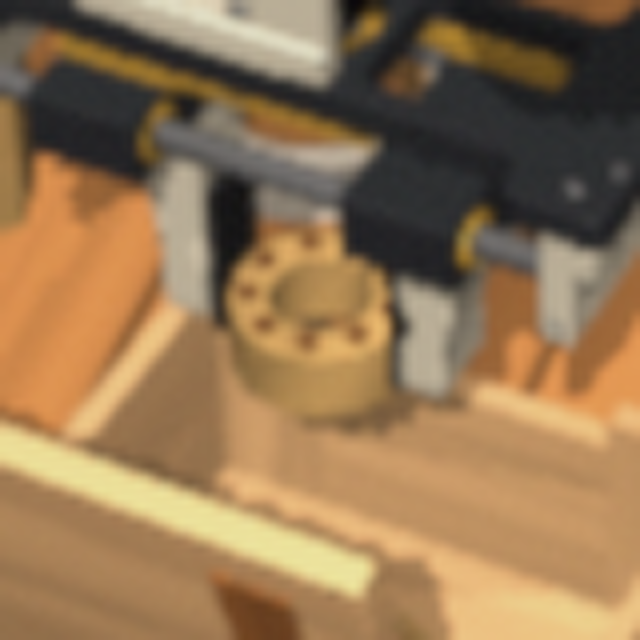

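The narrow disc sits about 4 mm further toward -y in the grip than the wide one did, so I'll shift +3.5 mm in y and then lower with force checks.

Emit:
move_arm(deltas=[[-1.5, 3.5, -20, 0, 0, 0], [0, 0, -25, 0, 0, 0], [0, 0, -20, 0, 0, 0], [0, 0, -7, 0, 0, 0], [0, 0, 0, 0, 0, 0]])

```text
t: 26.77
eef_pos: [0.5735, 0.173, 0.2554]
ee_rot: [3.139, 0.001, -1.732]
force: [0.0, -0.7, 0.7]
width: 0.0473
```

Emit:
move_arm(deltas=[[0, 0, -3, 0, 0, 0], [0, 0, -3, 0, 0, 0], [0, 0, -3, 0, 0, 0], [0, 0, -2, 0, 0, 0], [0, 0, 0, 0, 0, 0]])

```text
t: 27.18
eef_pos: [0.5738, 0.1743, 0.2462]
ee_rot: [-3.141, 0.004, -1.73]
force: [-0.1, -0.2, -0.3]
width: 0.0475
```

```bash
python3 -c "
from fit import *
st();print(arm.get_state()['eef_pos'])"
```

```text
t 27.18 TCP (np.float64(-0.0026), np.float64(0.2462)) g (np.float64(-0.002), np.float64(0.0869)) tip (np.float64(0.115), np.float64(0.0789)) pitch 0.2 F [-0.1 -0.2 -0.3] M [-0.02  0.06  0.03] w 0.0475
 q [ 0.62  0.38 -0.35 -0.   -0.83 -0.78]
[0.57381732 0.17431445 0.24624055]
```

Emit:
move_arm(deltas=[[-0.5, 1, 0, 0, 0, 0], [0, 0, -3, 0, 0, 0], [0, 0, -3, 0, 0, 0], [0, 0, -3, 0, 0, 0], [0, 0, 0, 0, 0, 0]])

```text
t: 27.6
eef_pos: [0.5731, 0.1753, 0.2363]
ee_rot: [3.141, 0.003, -1.73]
force: [-0.7, -0.3, -0.0]
width: 0.0474
```

```bash
python3 -c "
from fit import *
st();print(arm.get_state()['eef_pos'])"
```

```text
t 27.6 TCP (np.float64(-0.0018), np.float64(0.2363)) g (np.float64(-0.0013), np.float64(0.077)) tip (np.float64(0.1157), np.float64(0.0689)) pitch 0.2 F [-0.7 -0.3 -0. ] M [-0.01  0.1   0.03] w 0.0474
 q [ 0.62  0.39 -0.36 -0.   -0.81 -0.78]
[0.5730736  0.17526773 0.2363346 ]
```

It's past the taper with no contact. Lowering it home.

Emit:
move_arm(deltas=[[0, 0, -6, 0, 0, 0], [0, 0, -6, 0, 0, 0], [0, 0, -5, 0, 0, 0], [0, 0, -3, 0, 0, 0], [0, 0, 0, 0, 0, 0]])

```text
t: 28.02
eef_pos: [0.573, 0.1752, 0.216]
ee_rot: [3.14, 0.002, -1.73]
force: [-0.8, -0.5, 0.0]
width: 0.0476
```

Emit:
move_arm(deltas=[[0, 0, -1, 0, 0, 0], [0, 0, -1, 0, 0, 0], [0, 0, 0, 0, 0, 0], [0, 0, 0, 0, 0, 0], [0, 0, 0, 0, 0, 0]])

```text
t: 28.43
eef_pos: [0.5734, 0.1754, 0.2154]
ee_rot: [-3.141, 0.004, -1.73]
force: [-0.3, -0.2, -0.6]
width: 0.0474
```

Emit:
move_arm(deltas=[[0, 0, -0.8, 0, 0, 0], [0, 0, 0, 0, 0, 0], [0, 0, 0, 0, 0, 0], [0, 0, 0, 0, 0, 0], [0, 0, 0, 0, 0, 0]])

```text
t: 28.85
eef_pos: [0.5734, 0.1754, 0.2144]
ee_rot: [-3.141, 0.003, -1.73]
force: [0.7, -0.3, -1.0]
width: 0.0476
```

Emit:
move_arm(deltas=[[0, 0, -0.8, 0, 0, 0], [0, 0, 0, 0, 0, 0], [0, 0, 0, 0, 0, 0], [0, 0, 0, 0, 0, 0], [0, 0, 0, 0, 0, 0]])

```text
t: 29.27
eef_pos: [0.5734, 0.1754, 0.2135]
ee_rot: [-3.141, 0.003, -1.73]
force: [0.1, 1.0, -0.7]
width: 0.0473
```

Emit:
move_arm(deltas=[[0, 0, -0.7, 0, 0, 0], [0, 0, 0, 0, 0, 0], [0, 0, 0, 0, 0, 0], [0, 0, 0, 0, 0, 0], [0, 0, 0, 0, 0, 0]])

```text
t: 29.68
eef_pos: [0.5734, 0.1754, 0.2129]
ee_rot: [-3.141, 0.003, -1.73]
force: [0.1, -0.0, -0.2]
width: 0.0474
```

Emit:
move_arm(deltas=[[0, 0, -0.7, 0, 0, 0], [0, 0, 0, 0, 0, 0], [0, 0, 0, 0, 0, 0], [0, 0, 0, 0, 0, 0], [0, 0, 0, 0, 0, 0]])

```text
t: 30.1
eef_pos: [0.5734, 0.1754, 0.2128]
ee_rot: [-3.141, 0.004, -1.73]
force: [-1.8, -0.8, 5.7]
width: 0.0474
```

Emit:
move_arm(deltas=[[0, 0, -0.7, 0, 0, 0], [0, 0, 0, 0, 0, 0], [0, 0, 0, 0, 0, 0], [0, 0, 0, 0, 0, 0], [0, 0, 0, 0, 0, 0]])

```text
t: 30.52
eef_pos: [0.5733, 0.1754, 0.2128]
ee_rot: [-3.141, 0.004, -1.73]
force: [-3.8, -1.1, 11.4]
width: 0.0474
```

Seated firmly at 0.2128 m, where 0.213 was expected. Releasing and retreating for a final look.

Emit:
move_arm(deltas=[[0, 0, 0.4, 0, 0, 0], [0, 0, 0, 0, 0, 0], [0, 0, 0, 0, 0, 0], [0, 0, 0, 0, 0, 0], [0, 0, 0, 0, 0, 0]], claw=60)

```text
t: 30.93
eef_pos: [0.5733, 0.1753, 0.2116]
ee_rot: [3.141, 0.003, -1.73]
force: [-0.7, -0.7, -0.1]
width: 0.0664
```

Emit:
move_arm(deltas=[[0, 0, 8, 0, 0, 0], [0, 0, 20, 0, 0, 0], [0, 0, 30, 0, 0, 0], [0, 0, 35, 0, 0, 0], [0, 0, 35, 0, 0, 0]])

```text
t: 31.35
eef_pos: [0.5731, 0.1751, 0.3414]
ee_rot: [3.141, 0.002, -1.73]
force: [1.1, 0.6, 0.1]
width: 0.067
```

Emit:
move_arm(deltas=[[-5, -38, 5, 0, 0, 0], [-5, -38, 5, 0, 0, 0], [-5, -38, 5, 0, 0, 0], [-5, -38, 5, 0, 0, 0], [-5, -38, 5, 0, 0, 0]])

```text
t: 31.77
eef_pos: [0.5476, -0.0162, 0.3659]
ee_rot: [-3.141, 0.004, -1.729]
force: [1.5, 0.6, -0.0]
width: 0.0669
```

Emit:
move_arm(deltas=[[-10, -38, 0, 0, 0, 0], [-10, -38, 0, 0, 0, 0], [-10, -38, 0, 0, 0, 0], [-10, -38, 0, 0, 0, 0], [-10, -38, 0, 0, 0, 0]])

```text
t: 32.18
eef_pos: [0.4973, -0.2063, 0.3657]
ee_rot: [-3.141, 0.003, -1.73]
force: [0.7, -0.0, -0.8]
width: 0.067
```

Emit:
move_arm(deltas=[[-12, -38, 0, 0, 0, 0], [-12, -38, 0, 0, 0, 0], [-12, -38, 0, 0, 0, 0], [-12, -38, 0, 0, 0, 0], [-12, -38, 0, 0, 0, 0]])

```text
t: 32.6
eef_pos: [0.4373, -0.3964, 0.3657]
ee_rot: [-3.141, 0.003, -1.73]
force: [0.8, 0.3, -0.2]
width: 0.0668
```

Run:
```python
from fit import *
st();s=arm.get_state();print(s["eef_pos"])
a=snap("top","top11");b=snap("side","side11")
A=cv2.resize(a[190:340,130:330],(400,300),interpolation=cv2.INTER_CUBIC);B=cv2.resize(b[180:380,230:396],(332,400))
C=cv2.resize(a[215:315,120:260],(700,500),interpolation=cv2.INTER_CUBIC)
D=cv2.resize(b[190:390,230:400],(0,0),fx=2.5,fy=2.5)
cv2.imwrite("pics/c11.png",np.hstack([cv2.resize(C,(420,300)),cv2.resize(D,(255,300))])[:,:,::-1])
for z in(.068,.05,.028): print(z,proj("top",BO+[0,0,z]))
```

```text
t 32.6 TCP (np.float64(-0.5876), np.float64(0.3657)) g (np.float64(-0.5872), np.float64(0.2064)) tip (np.float64(-0.4701), np.float64(0.1982)) pitch 0.2 F [ 0.8  0.3 -0.2] M [ 0.03 -0.13  0.04] w 0.0668
 q [-0.41  0.25 -0.23 -0.   -1.09  0.25]
[ 0.43728255 -0.3963847   0.36566899]
0.068 [190.72851279 266.00543218]
0.05 [192.90804809 267.44873397]
0.028 [195.47389272 269.1478522 ]
```

No views are left, so I'll check numerically with the networks.

Run:
```python
from fit import *
for c in("top","side"):
    for n,z in dict(wide_disc=.006,narrow_disc=.028,scraper=0,tape_roll=0,bottle=0,hex_block=0,hammer=0,lid_edge=.23).items():
        print(c,n,[(np.round(x["xy"]).tolist(),round(x["score"],2),np.round(atz(c,x["xy"],z)[:2],3).tolist()) for x in arm.spot_point(n,c)[:2]])
m=mask("narrow_disc","top")
SH["narrow_disc"]=[cyl(.024,.022)+[0,0,.028]]
if m is not None: print(m.sum(),*fit("narrow_disc",0,{"top":m},[.5735,.176,0]))
t=np.radians(106);e=BO+BX*(.08-.16*np.cos(t))+[0,0,.08+.16*np.sin(t)]
print("lid edge pred 106",proj("top",e),proj("side",e))
```

```text
top wide_disc [([269.0, 184.0], 0.58, [0.776, 0.002]), ([198.0, 271.0], 0.48, [0.573, 0.178])]
top narrow_disc [([196.0, 271.0], 0.87, [0.568, 0.176])]
top scraper [([352.0, 293.0], 0.69, [0.5, -0.176])]
top tape_roll [([297.0, 224.0], 0.74, [0.671, -0.058])]
top bottle [([224.0, 269.0], 0.69, [0.575, 0.119]), ([258.0, 345.0], 0.6, [0.397, 0.045])]
top hex_block [([270.0, 182.0], 0.81, [0.782, 0.002]), ([224.0, 267.0], 0.38, [0.579, 0.116])]
top hammer []
top lid_edge [([97.0, 244.0], 0.75, [0.595, 0.308]), ([352.0, 293.0], 0.62, [0.472, -0.158])]
side wide_disc [([286.0, 346.0], 0.57, [0.567, 0.179])]
side narrow_disc [([284.0, 347.0], 0.58, [0.564, 0.199]), ([284.0, 334.0], 0.56, [0.575, 0.165])]
side scraper [([359.0, 256.0], 0.83, [0.489, -0.167])]
side tape_roll [([280.0, 270.0], 0.78, [0.666, -0.057])]
side bottle [([373.0, 317.0], 0.93, [0.406, 0.034])]
side hex_block [([233.0, 273.0], 0.8, [0.773, -0.012])]
side hammer [([343.0, 182.0], 0.75, [0.615, -0.488])]
side lid_edge [([248.0, 309.0], 0.87, [0.592, 0.298])]
296.0 [0.57415567 0.17560701 0.04511627] 0.30896812677383423
lid edge pred 106 [100.02686854 243.99147353] [246.65928475 307.81814473]
```

```bash
python3 -c "
from station import arm
print(arm.job_done())"
```

```text
the job is handed in; nothing more can be done
None
```

The job is done and handed in at about 33 s of the 72 s allowed. I levered the lid open with the scraper, laid the scraper flat on the bench at about (0.50, -0.17), and put the wide disc, then the narrow one, over the post.

**Lid:** it was pushed to its stop at about 15 N. In the last frames its front edge is within about 3 px of where it should be at 106°, past upright.

**Discs:** both touched down within about half a millimetre of the expected home height. The wide one was released at 3 N of contact after a 1 mm sideways correction for light rubbing on the post. The narrow one was pressed down with 11 N. From above, the narrow disc is found at (0.574, 0.176), on the post.

**Bystanders:** the bottle, block, tape roll and hammer were all found within about 1 cm of where they started, which is within the detectors' scatter. The hammer was found only in the side view.

**Checks that failed or were weak:**
- The last picture could not be viewed because the 12-view limit was reached, so the final check is numbers only.
- The lid hides the post from the side camera, so the final seating rests on contact height and force, not on a direct view.
- The detectors also gave some false hits: a wide disc at the hexagonal block and a bottle at the box front.
- The narrow disc's outline fit from above was rough (0.31 mismatch).

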